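# Hold the dispenser shutter open over a catch pot

### The arm

A 6-joint arm with a two-finger parallel gripper is mounted at the origin on the work surface. World frame = base frame: x ahead of the robot, y to its left, z up, the work surface at z = 0. Lengths are in mm, angles in rad, forces in N, time in s.
With the tool pointing down it reaches from about 275 to 1000 mm from the base axis. Payload 8.4 kg.
Tool frame: the origin (TCP) lies between the finger pads; the fingertips stand 22 mm ahead of it and the grasp point (between the pads) lies 3 mm ahead of it (r.nose_length is the distance from the TCP to the fingertips, in mm); z points along the fingers, y is the direction in which the jaws open and shut (so a half turn about z gives the same grasp; the last joint's range is limited). The gripper opens to 85 mm and grips with 20 to 120 N. Pads are 22 mm wide; open, the fingers measure 114 mm over their backs; the gripper's body (76 mm by 85 mm) begins 54 mm behind the grasp point. The pads swing forward as they close: fully open they stand 13 mm farther back than shut.
Start: joints at [-1.104, 0.353, 1.633, -0, 1.155, -0.002], TCP at [282.384, -557.573, 253.281] pointing down, gripper open.
Joint ranges: [-2.63, 2.63], [-0.92, 2.1], [0.06, 2.66], [-1.3, 4.44], [0, 2.69], [-3.02, 3.02]. Speed limits (rad/s): [2.22, 2.22, 2.79, 3.14, 3.14, 3.14].

### API

Orientations are given as [roll, pitch, yaw] about the fixed x, y, z axes, in that order (R = Rz(yaw) Ry(pitch) Rx(roll)).
In Python, from rig import r, viewer, order gives the robot as it stands.
- The arm moves only by the shell command python3 -m inch 'ROWS' [FORCE]. ROWS is JSON, a list of rows, each a list of 7 numbers: the opening, from 0 (shut) to 1 (fully open), then the shift along the tool's x, y, z in mm, then the turn, a rotation vector about the tool's x, y, z in degrees. A call has 1 to 8 rows; each row shifts and turns the pose as measured when the row begins, along the tool's axes as they then stand; what a row does not reach is not made up. A row lasts 1/10 s, in which the tool goes at most 50 mm and 8.59 degrees, less where a joint would pass 70% of its speed; a pose out of reach is approached as far as the arm can. A call is refused whole if a number of a shift passes 50 or a number of a turn 8.59, either way. A call with a gripper value outside its range is refused whole. The fingers move at their own pace and stop on an object; FORCE is the grip in N (left out, the last holds). Time passes only in rows, so rows that do not move let the fingers close. It gives the time, the measured TCP pose, the force and the opening at its end, in the units of the state.
- r.sense(): the state, without advancing time (a new reading comes with each control period).
- viewer.grab_frame(name): name is "scene" or "top" or "wrist"; returns the picture (384x512x3 uint8, red, green, blue); there is no depth.
- viewer.camera_params(name): a dict with "intrinsics" (3x3 intrinsics, pixels), "pose" (4x4, takes a point from camera to world coordinates); the wrist camera has in their place "T_tool_cam" (4x4, takes a point from camera to tool coordinates, whose origin is the TCP and whose axes are the flange's). Camera axes: x right, y up, looking along -z (the intrinsics and any distortion apply to the point x, -y, -z); pixel columns grow to the right and rows downward; lengths in mm; the calibration is good to about 2 mm. The wrist camera is an equidistant fisheye: a pixel r from the principal point sees the ray r / f radians off the axis. A picture is of the moment at which its call begins: read the wrist's pose just before it. camera_params takes no time and is no camera call.
- order.sign_off(): hands the job in, once; it reports no verdict.
The state is a dict: "clock": time; "qpos": joint angles; "qvel": joint speeds; "joint_efforts": joint torques, N m; "eef_pos": TCP position; "tcp_rot": TCP orientation; "contact_force": force on the tool from outside, world axes, zero at the start; "wrist_torque": the same for the moment, N m; "opening": opening from 0.0 (shut) to 1.0 (fully open).
Only numpy, scipy, OpenCV 4.12 (cv2) and the standard library are available. Lean on these libraries where they do the work, as an engineer would, in place of code of your own. Each camera call takes 0.05 s, during which the arm holds its last target.

### The job

The topping dispenser is empty and a colleague is about to rinse it through. First stand the dark grey pot upright inside the blue ring under the end of the chute and let go of it; only then pull the orange spring-return shutter grip out until its yellow pointer is over the red clip, and keep it there: the program finishes while the gripper is still holding the grip at the clip. The shutter must stay shut until the pot is in the ring, and the other things on the counter stay where they are.

Things in the scene. Friction and masses are not known exactly. Their poses are not given: they have to be found in the camera images.
- pot_center (a point): Centre (half-way up) of the dark grey open pot, round, 50 mm tall, outer diameter 60 mm at the foot and 64 mm at the rim, wall 4 mm, about 0.12 kg, loose and upright on the counter among a white pot of the same shape and a jar; z up
- dispenser: Fixed dispenser: dark base plate 6 mm thick, aluminium hopper 90 x 100 mm, 150 mm tall, black lid. Origin: under the hopper's middle at counter height; the shutter grip is pulled along this frame's -x, the chute leads to its -y, z up. The chute is 44 mm wide, its side rims fall from 93 mm above the counter at the hopper to 68 mm at the lip, which ends 38 mm short of the blue ring's centre
- nest (a point): Centre of the blue locating ring, on its floor 6 mm above the counter; the ring is 4 mm high, 74 mm inside and 84 mm outside diameter. It lies 145 mm to the -y side of the dispenser's origin. Same axes as the dispenser
- grip (a point): Middle of the orange upright grip of the shutter: a round post of 18 mm diameter, 52 mm tall, its top 132 mm and this point 106 mm above the counter, with free space around it (thin steel bar, pointer and gauge bar lie below 76 mm; the hopper is 60 mm behind it when shut). Same axes as the dispenser; it slides level along the dispenser's -x when pulled
- shutter (a joint): How far the shutter is pulled out, in m: 0 shut, end stop at 0.075. A spring pulls it back: about 4 N at 0, rising 0.9 N per 10 mm. Needed opening at the clip: 0.025 to 0.060
- pointer (a point): Middle of the yellow pointer (4 mm wide along the sliding direction), which moves with the grip 25 mm behind it (dispenser +x) and 28 mm to the dispenser's +y side, 72 mm above the counter, just over the gauge bar
- clip: Red clip, the mark, 10 mm long along the sliding direction, 16 mm wide, its top 66.5 mm above the counter, fixed at some place on the aluminium gauge bar beside the shutter; origin on its centre line, 42 mm above the counter. Same axes as the dispenser. Pointer over clip: same position along the dispenser's x
- pot: The dark grey pot; origin under the middle of its foot
- white_pot: White pot, same shape as the dark one, loose: leave alone; origin under its foot
- jar: Amber jar with green cap, 56 mm diameter, 85 mm tall, loose: leave alone; origin under its foot
- bowl_stack: Stack of dark bowls, 120 mm diameter, 118 mm tall, at the left: leave alone; origin under it
- lid_stack: Stack of three pale lids, 124 mm diameter, 34 mm tall, at the left: leave alone; origin under it
There are look-alikes about, which are no part of the job. Leave any pink or purple look-alike of the pot alone.

How it is judged:
By the outcome, as a careful person would: the job done as asked, in the order asked, and still so for the second after the job is handed in, while the arm keeps its last pose, push and grip.
It also fails if it takes over 45 s, if anything falls off the work surface, if the arm or the gripper's body presses on something with over 40 N, if the wrist force passes 120 N, or if a joint passes its speed limit or range.

## Working session

There is one attempt and no reset: what is moved stays moved. The work goes in short steps, Python scripts to look and compute and a shell command to move; the robot and the scene stay as the last step left them, time stands still between calls to the robot, and variables do not carry over. Pictures are saved under pics/ and viewed, and the job is handed in when it is done.

```bash
ls; mkdir -p pics
python3 - <<'E'
from rig import r, viewer, order
import cv2
print(r.sense())
for n in("scene","top","wrist"):
    p=viewer.camera_params(n); print(n,p)
    im=viewer.grab_frame(n); cv2.imwrite(f"pics/{n}0.png",im[:,:,::-1])
E
```

```text
pics
{'clock': 0.0, 'qpos': array([-1.10443415e+00,  3.53621028e-01,  1.63415564e+00, -2.22298263e-05,
        1.15518413e+00, -2.41529261e-03]), 'qvel': array([-1.96871466e-04, -1.02021343e-04,  9.85283875e-05, -8.42701948e-04,
        2.05610832e-03,  5.83017992e-04]), 'joint_efforts': array([-1.69468811e-03, -6.05248117e+01, -3.42063081e+01,  1.50659880e-04,
        9.57126467e-03,  4.17275567e-05]), 'eef_pos': array([ 282.15500676, -557.17954413,  252.56939271]), 'tcp_rot': array([-3.14022447e+00,  1.70205705e-05,  4.68786469e-01]), 'contact_force': array([-0.94855291, -0.03422827, -0.17866951]), 'wrist_torque': array([0.0824082 , 0.02627569, 0.0185385 ]), 'opening': 1.0042543027058113}
scene {'intrinsics': array([[377.56692351,   0.        , 247.48332956],
       [  0.        , 377.56692351, 190.95918083],
       [  0.        ,   0.        ,   1.        ]]), 'pose': array([[-5.32686620e-01, -7.25083893e-01,  4.36461125e-01,
         9.72357405e+02],
       [ 8.46312531e-01, -4.56227938e-01,  2.74974850e-01,
         3.31323086e+02],
       [-2.54075386e-04,  5.15857942e-01,  8.5
[... 481 characters left out ...]
    [ 1.23529846e-02,  7.32357471e-02,  9.97238151e-01,
         1.27676928e+03],
       [ 0.00000000e+00,  0.00000000e+00,  0.00000000e+00,
         1.00000000e+00]])}
wrist {'intrinsics': array([[297.31863964,   0.        , 251.48958835],
       [  0.        , 297.31863964, 190.11697783],
       [  0.        ,   0.        ,   1.        ]]), 'T_tool_cam': array([[-4.76221876e-04,  9.61467240e-01,  2.74919114e-01,
         6.89430043e+01],
       [ 9.99999623e-01,  2.58355436e-04,  8.28685228e-04,
        -2.31156949e+00],
       [ 7.25726852e-04,  2.74919405e-01, -9.61467001e-01,
        -1.21821423e+02],
       [ 0.00000000e+00,  0.00000000e+00,  0.00000000e+00,
         1.00000000e+00]])}
```

View pics/scene0.png

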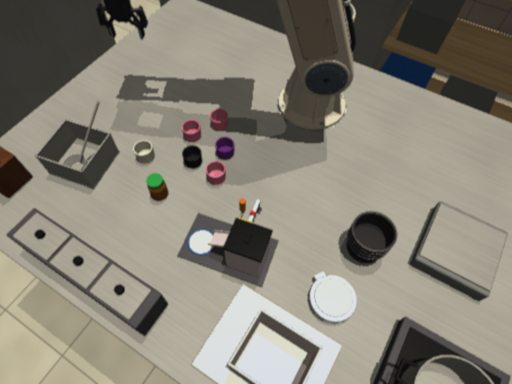

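View pics/top0.png

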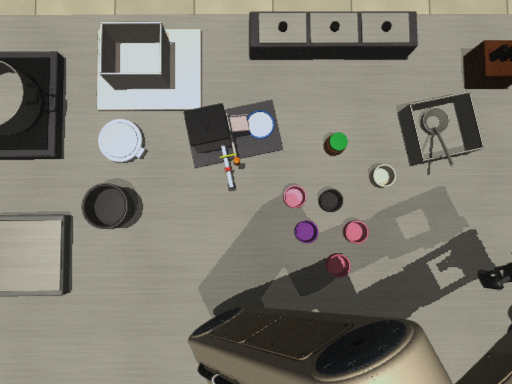

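View pics/wrist0.png

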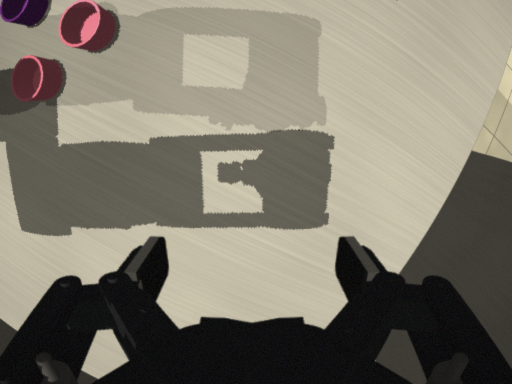

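The top view shows the dark pot near (330,200), surrounded by pink and purple pots, with the white pot at (383,176), the jar at (338,143) and the blue ring at (260,124). The dispenser hopper is near (208,125), the orange grip near (237,160) and the red marks near (228,165). I'll zoom in on these.

Run:
```python
import cv2
a=cv2.imread("pics/top0.png")[90:210,170:300]; cv2.imwrite("pics/topc.png",cv2.resize(a,None,fx=5,fy=5,interpolation=cv2.INTER_CUBIC)[:600])
a=cv2.imread("pics/scene0.png")[180:290,170:290]; cv2.imwrite("pics/scenec.png",cv2.resize(a,None,fx=5,fy=5,interpolation=cv2.INTER_CUBIC))
```

```text
(no output)
```

View pics/topc.png

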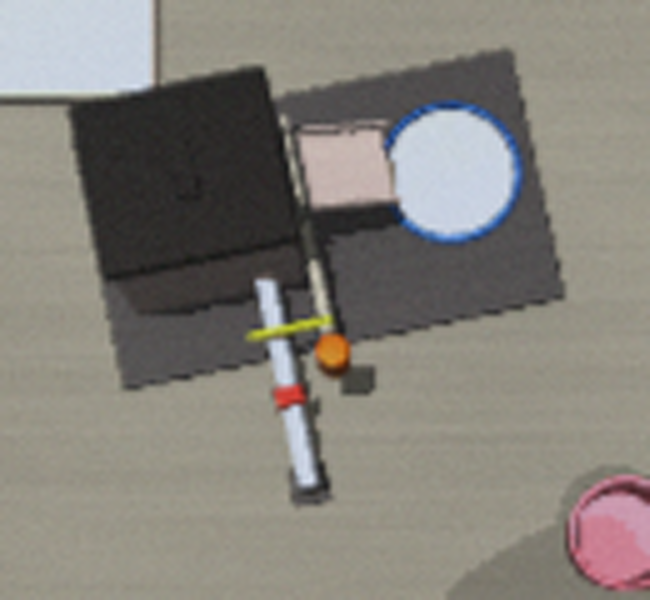

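View pics/scenec.png

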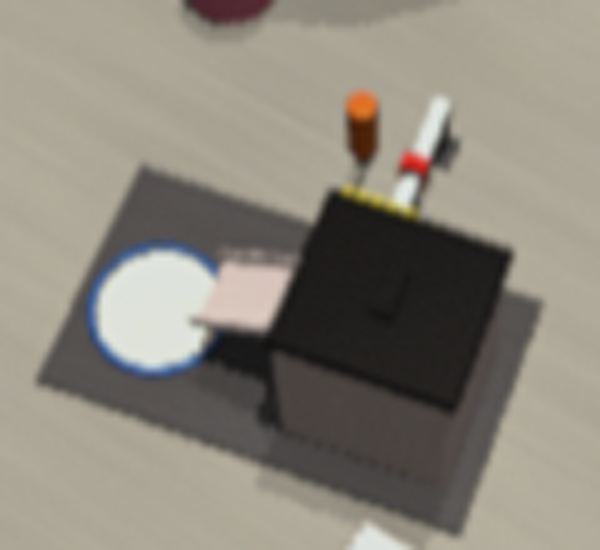

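```bash
cat > h.py <<'E'
import numpy as np, cv2
from scipy.spatial.transform import Rotation as R
from rig import r, viewer, order
def pix_ray(name,u,v,st=None):
    p=viewer.camera_params(name);K=p["intrinsics"]
    x=(u-K[0,2])/K[0,0];y=(v-K[1,2])/K[1,1]
    if name=="wrist":
        t=np.hypot(x,y);s=np.sin(t)/max(t,1e-9)
        d=np.array([x*s,-y*s,-np.cos(t)])
        T=np.eye(4);T[:3,:3]=R.from_euler('xyz',st["tcp_rot"]).as_matrix();T[:3,3]=st["eef_pos"]
        M=T@p["T_tool_cam"]
    else: d=np.array([x,-y,-1.]);M=p["pose"]
    return M[:3,3],M[:3,:3]@d
def onto(name,u,v,z,st=None):
    o,d=pix_ray(name,u,v,st);return o+d*(z-o[2])/d[2]
def two(a,b):
    (o1,d1),(o2,d2)=a,b;d1=d1/np.linalg.norm(d1);d2=d2/np.linalg.norm(d2)
    s=np.linalg.lstsq(np.c_[d1,-d2],o2-o1,rcond=None)[0]
    p,q=o1+s[0]*d1,o2+s[1]*d2;return (p+q)/2,np.linalg.norm(p-q)
def blobs(bgr,lo,hi,box,minA=8):
    hsv=cv2.cvtColor(bgr,cv2.COLOR_BGR2HSV);m=cv2.inRange(hsv,lo,hi)
    k=np.zeros_like(m);x0,y0,x1,y1=box;k[y0:y1,x0:x1]=m[y0:y1,x0:x1]
    n,l,s,c=cv2.connectedComponentsWithStats(k)
    return [(s[i,4],tuple(s[i,:4]),c[i].round(1),l==i) for i in range(1,n) if s[i,4]>=minA]
E
python3 - <<'E'
from h import *
t=cv2.imread("pics/top0.png");s=cv2.imread("pics/scene0.png")
C={"blue":((100,130,80),(125,255,255)),"orange":((5,150,100),(17,255,255)),"yellow":((25,120,80),(35,255,255)),"red":((0,180,120),(4,255,255)),"dark":((0,0,0),(180,255,45))}
for n,im,box in(("top",t,(170,80,420,280)),("scene",s,(120,120,290,290))):
    for c,(lo,hi) in C.items():
        for A,b,ce,m in blobs(im,lo,hi,box):
            cnt=cv2.findContours(m.astype('uint8'),0,2)[0][0]
            e=cv2.minEnclosingCircle(cnt); el=cv2.fitEllipse(cnt) if len(cnt)>=5 else None
            print(n,c,A,b,ce,np.round(e[0],1),round(e[1],1),el and np.round(np.r_[el[0],el[1],el[2]],1))
E
```

```text
top blue 52 (np.int32(247), np.int32(110), np.int32(27), np.int32(19)) [261.8 115.2] [260. 123.] 13.9 [260.  123.5  26.   27.6 119.1]
top blue 33 (np.int32(250), np.int32(130), np.int32(23), np.int32(9)) [262.  135.4] [261. 132.] 11.2 [257.9 115.4  33.7  45.  168.2]
top orange 37 (np.int32(233), np.int32(157), np.int32(7), np.int32(7)) [236.2 159.6] [236.  159.7] 3.4 [236.  159.5   6.4   6.7   9.2]
top yellow 33 (np.int32(220), np.int32(153), np.int32(17), np.int32(5)) [228.2 155.1] [228. 155.] 8.2 [228.3 155.    2.1  16.8  78.7]
top red 11 (np.int32(226), np.int32(168), np.int32(5), np.int32(3)) [227.9 168.8] [228. 169.] 2.2 [227.9 168.9   2.2   4.6  74.1]
top dark 1023 (np.int32(185), np.int32(104), np.int32(64), np.int32(46)) [210.8 123.1] [216.4 123.3] 33.4 [212.7 124.8  35.1  55.9 103.4]
top dark 22 (np.int32(412), np.int32(104), np.int32(8), np.int32(6)) [415.7 106.4] [415.5 106.5] 3.8 [415.8 106.1   5.4   6.6 114.1]
top dark 17 (np.int32(409), np.int32(120), np.int32(6), np.int32(10)) [412.1 124.9] [411.  124.7] 4.8 [411.3 125.2   5.6   8.8 174.8]
top dark 12 (np.int32(197), n
[... 2230 characters left out ...]
   2.9   5.8 147. ]
scene dark 320 (np.int32(183), np.int32(146), np.int32(18), np.int32(22)) [191.8 156.8] [192.3 156.7] 10.7 [191.9 156.9  18.   21.5 168.4]
scene dark 73 (np.int32(217), np.int32(151), np.int32(16), np.int32(8)) [224.3 154.6] [224.5 152.5] 7.6 [224.6 153.5   8.5  14.5  85.9]
scene dark 12 (np.int32(151), np.int32(194), np.int32(7), np.int32(5)) [153.5 196.3] [154. 196.] 3.6 [154.1 196.4   2.3   6.9 127.7]
scene dark 1418 (np.int32(211), np.int32(219), np.int32(61), np.int32(46)) [245.4 241.2] [241. 241.] 31.6 [244.1 242.2  40.8  53.1  70.1]
scene dark 13 (np.int32(120), np.int32(286), np.int32(4), np.int32(4)) [121.2 287.8] [121.5 287.5] 2.1 [121.1 287.9   3.2   4.5 135. ]
```

Run:
```python
import cv2
a=cv2.imread("pics/top0.png")[120:280,270:410]; cv2.imwrite("pics/topd.png",cv2.resize(a,None,fx=3.7,fy=3.7,interpolation=cv2.INTER_CUBIC))
```

```text
(no output)
```

View pics/topd.png

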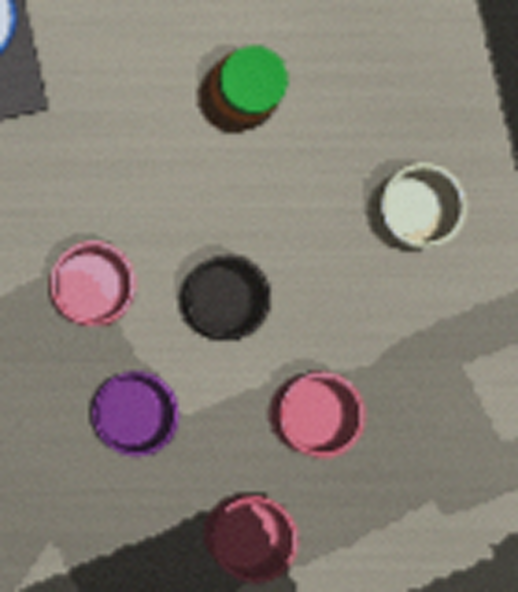

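Run:
```python
from h import *
f=lambda *a:print(a[0],np.round(onto(*a[1:]),1))
f("pot top","top",331.1,199.9,50)
f("ring","top",260,123.4,10)
g=onto("top",236.1,159.6,132);print("grip",g)
f("pot scene","scene",192.2,154,50)
pr=[pix_ray("top",236.1,159.6),pix_ray("scene",242,199.6)];print("grip2",two(*pr))
print("pointer2",two(pix_ray("top",228.2,155),pix_ray("scene",245,220.2)), onto("top",228.2,155,73),onto("scene",245,220.2,73))
print("clip",onto("top",227.9,168.8,66.5),onto("scene",252.5,213,66.5))
# axis: gauge bar ends top crop (268,285)->(308,487) z~64
A=onto("top",170+268/5,90+285/5,62);B=onto("top",170+308/5,90+487/5,62);print("bar dir",B-A,np.degrees(np.arctan2(*(B-A)[1::-1])))
A=onto("top",170+122/5,90+388/5,6);B=onto("top",170+563/5,90+297/5,6);print("plate front edge",B-A,np.degrees(np.arctan2(*(B-A)[1::-1])))
A=onto("top",170+512/5,90+50/5,6);B=onto("top",170+563/5,90+297/5,6);print("plate side",B-A,np.degrees(np.arctan2(*(B-A)[1::-1])))
A=onto("top",170+70/5,90+108/5,155);B=onto("top",170+265/5,90+68/5,155);print("lid",B-A,np.degrees(np.arctan2(*(B-A)[1::-1])))
```

```text
pot top [ 443.6 -215.1   50. ]
ring [667.9 -22.2  10. ]
grip [545.87655861  44.92255656 132.        ]
pot scene [ 449.3 -208.9   50. ]
grip2 (array([545.7733927 ,  44.85648108, 132.91645761]), np.float64(0.11007380626186766))
pointer2 (array([567.62280166,  67.78515036,  68.56760351]), np.float64(0.2571473014934904)) [567.00908386  67.50673245  73.        ] [569.42636845  69.11163362  73.        ]
clip [529.99423301  68.74382461  66.5       ] [535.62802195  73.23630433  66.5       ]
bar dir [-111.64580002  -21.42203597    0.        ] -169.13838310471982
plate front edge [  51.05655233 -253.71486681    0.        ] -78.6219926459046
plate side [-145.00793636  -27.69128696    0.        ] -169.18873694114976
lid [ 20.27612422 -99.55936665   0.        ] -78.48864847599664
```

The top view gives the dark pot at about (444,-215), the ring at (668,-22) and the grip at (546,45), with dispenser yaw about 11°. The grip's triangulated height is 133 mm against 132 mm given. I'll move above the pot and measure it with the wrist camera.

```bash
python3 -m inch '[[1,37,-29,5,0,0,0],[1,37,-29,5,0,0,0],[1,37,-29,5,0,0,0],[1,37,-29,5,0,0,0],[1,37,-29,5,0,0,0],[1,37,-29,5,0,0,0],[1,37,-29,5,0,0,0],[1,20,-15,5,0,0,0]]'; python3 -m inch '[[1,0,0,0,0,0,-8.5],[1,0,0,0,0,0,-8.5],[1,0,0,0,0,0,-8.5],[1,0,0,0,0,0,-8.5],[1,0,0,0,0,0,-8.5],[1,0,0,0,0,0,-8.5],[1,0,0,0,0,0,0],[1,0,0,0,0,0,0]]'
python3 - <<'E'
from h import *
import json
st=r.sense();im=viewer.grab_frame("wrist");cv2.imwrite("pics/w1.png",im[:,:,::-1])
json.dump({k:np.array(v).tolist() for k,v in st.items()},open("w1.json","w"));print(st["eef_pos"],st["tcp_rot"])
E
```

```text
clock: 0.95
eef_pos: [435.6, -229.3, 210.1]
tcp_rot: [3.141, 0.0, 0.461]
contact_force: [0.3, -0.2, -0.1]
opening: 1.002
clock: 1.75
eef_pos: [436.0, -223.4, 208.2]
tcp_rot: [-3.138, -0.001, 1.364]
contact_force: [0.1, 0.5, -0.3]
opening: 1.0
[ 435.98938938 -223.4293843   208.18478909] [-3.13808190e+00 -9.58043200e-04  1.36432059e+00]
```

View pics/w1.png

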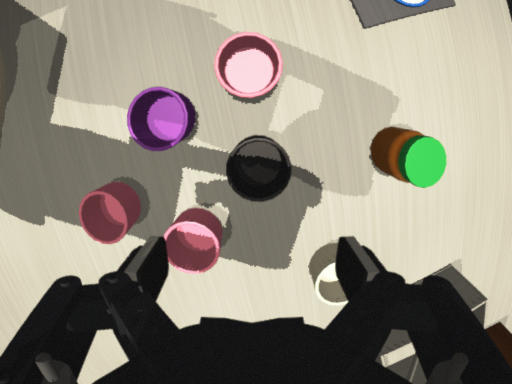

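The dark pot's rim spans x 227–291 and y 136–199 in the wrist image, so its centre is near (259,168). The space to its left and right, along the jaw line, is free.

```bash
cat >> h.py <<'E'
def tool(dw,yaw):
    c,s=np.cos(yaw),np.sin(yaw);return np.round([dw[0]*c+dw[1]*s,dw[0]*s-dw[1]*c,-dw[2]],1)
E
python3 - <<'E'
from h import *
import json
st={k:np.array(v) for k,v in json.load(open("w1.json")).items()}
im=cv2.imread("pics/w1.png")
for A,b,c,m in blobs(im,(0,0,0),(180,255,50),(200,120,310,215),50): print(A,b,c,cv2.fitEllipse(cv2.findContours(m.astype('uint8'),0,2)[0][0]))
for u,v in((259,168),(227,168),(291,168),(259,136),(259,199)): print(onto("wrist",u,v,50,st).round(1))
p=onto("wrist",259,168,50,st)
print(tool(p-st["eef_pos"],st["tcp_rot"][2]))
print(onto("wrist",248,66,50,st))
E
```

```text
2397 (np.int32(227), np.int32(145), np.int32(64), np.int32(56)) [257.7 175.6] ((258.1119079589844, 173.29808044433594), (53.06008529663086, 63.122989654541016), 89.98605346679688)
[ 443.1 -211.2   50. ]
[ 412.9 -204.9   50. ]
[ 473.4 -217.4   50. ]
[ 449.3 -181.    50. ]
[ 436.9 -241.8   50. ]
[ 13.4   4.4 158.2]
[ 452.82470488 -114.01779989   50.        ]
```

Both cameras agree on the pot to within 4 mm, at about (443.4,-212.5), and its diameter measures about 62 mm (64 given). Next I go down to a TCP height of about 33 mm.

```bash
python3 -m inch '[[1,6,2,30,0,0,0],[1,6,2,40,0,0,0],[1,0,0,40,0,0,0],[1,0,0,30,0,0,0],[1,0,0,15,0,0,0],[1,0,0,5,0,0,0],[1,0,0,0,0,0,0]]'
```

```text
clock: 2.5
eef_pos: [444.8, -213.4, 44.6]
tcp_rot: [3.139, 0.001, 1.342]
contact_force: [-0.7, 0.2, -1.0]
opening: 0.996
```

```bash
python3 -m inch '[[1,0,-1,9,0,0,0],[1,0,0,4,0,0,0],[1,0,0,0,0,0,0],[0,0,0,0,0,0,0],[0,0,0,0,0,0,0],[0,0,0,0,0,0,0],[0,0,0,0,0,0,0],[0,0,0,0,0,0,0]]' 40
python3 - <<'E'
from h import *
cv2.imwrite("pics/w2.png",viewer.grab_frame("wrist")[:,:,::-1])
E
```

```text
clock: 3.3
eef_pos: [446.3, -214.5, 34.8]
tcp_rot: [3.133, 0.002, 1.339]
contact_force: [-0.8, -0.4, 0.3]
opening: 0.735
```

View pics/w2.png

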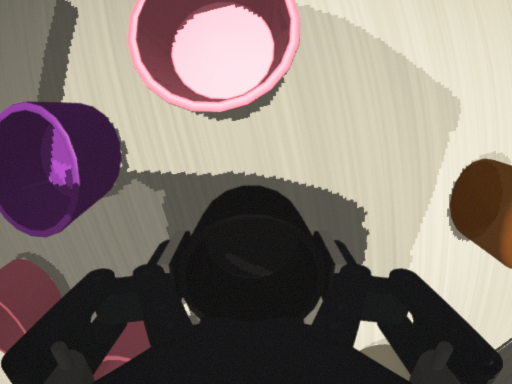

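The pot is held, with the opening at 0.735 (62 mm). I'll lift it and look again.

```bash
python3 -m inch '[[0,0,0,-20,0,0,0],[0,0,0,-35,0,0,0],[0,0,0,-40,0,0,0],[0,0,0,-30,0,0,0],[0,0,0,0,0,0,8.4],[0,0,0,0,0,0,8.4],[0,0,0,0,0,0,0]]'
python3 - <<'E'
from h import *
import json
st=r.sense();json.dump({k:np.array(v).tolist() for k,v in st.items()},open("w3.json","w"))
cv2.imwrite("pics/w3.png",viewer.grab_frame("wrist")[:,:,::-1]);print(st["eef_pos"],st["tcp_rot"])
yaw=st["tcp_rot"][2];print(tool(np.array([668,-22,0])-st["eef_pos"],yaw))
E
```

```text
clock: 4.05
eef_pos: [444.7, -213.7, 164.5]
tcp_rot: [3.134, -0.001, 1.037]
contact_force: [0.0, 0.1, -0.7]
opening: 0.736
[ 444.71288852 -213.72769326  164.53462032] [ 3.13374727e+00 -6.00700175e-04  1.03722835e+00]
[278.6  94.7 164.5]
```

View pics/w3.png

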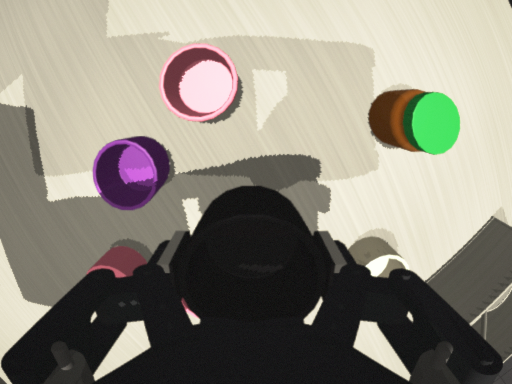

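Run:
```python
from h import *
p=viewer.camera_params("wrist");K=p["intrinsics"];M=p["T_tool_cam"]
def tl(u,v,z):
    x=(u-K[0,2])/K[0,0];y=(v-K[1,2])/K[1,1];t=np.hypot(x,y);s=np.sin(t)/t
    d=M[:3,:3]@np.array([x*s,-y*s,-np.cos(t)]);o=M[:3,3];return (o+d*(z-o[2])/d[2]).round(1)
print(tl(253,186,34.8),tl(253,214,-15.2),tl(180,265,-15),tl(327,265,-15))
a=cv2.imread("pics/w3.png")[170:330,150:360];a=np.clip(a.astype(float)*3,0,255).astype('uint8');cv2.imwrite("pics/w3c.png",cv2.resize(a,None,fx=3.5,fy=3.5))
```

```text
[27.9 -1.7 34.8] [ 30.4  -1.9 -15.2] [  7.  -32.6 -15. ] [  6.9  29.4 -15. ]
```

View pics/w3c.png

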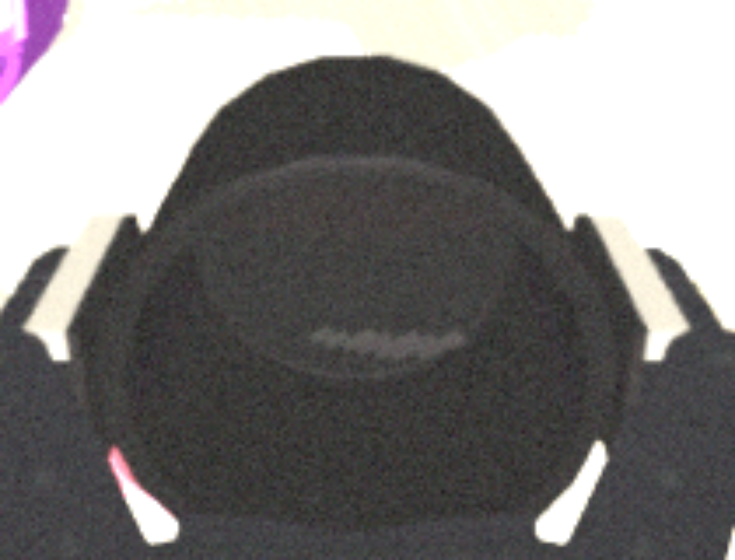

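The pot is square in the jaws and its centre is within about 2 mm of the tool axis. Next I carry it towards the ring at height.

```bash
python3 -m inch '[[0,20,7,0,0,0,0],[0,40,13.5,0,0,0,0],[0,40,13.5,0,0,0,0],[0,40,13.5,0,0,0,0],[0,40,13.5,0,0,0,0],[0,40,13.5,0,0,0,0],[0,30,10,0,0,0,0],[0,10,4,0,0,0,0]]';python3 -m inch '[[0,0,0,0,0,0,0],[0,0,0,0,0,0,0]]'
python3 - <<'E'
from h import *
st=r.sense()
cv2.imwrite("pics/w4.png",viewer.grab_frame("wrist")[:,:,::-1]);print(st["eef_pos"],st["tcp_rot"])
cv2.imwrite("pics/t4.png",viewer.grab_frame("top")[:,:,::-1])
cv2.imwrite("pics/s4.png",viewer.grab_frame("scene")[:,:,::-1])
yaw=st["tcp_rot"][2];print(tool(np.array([668,-22.2,0])-st["eef_pos"],yaw))
E
```

```text
clock: 4.9
eef_pos: [653.1, -24.0, 159.2]
tcp_rot: [-3.141, 0.003, 1.077]
contact_force: [0.0, -0.2, -2.1]
opening: 0.733
clock: 5.1
eef_pos: [652.6, -23.4, 157.5]
tcp_rot: [-3.139, 0.004, 1.084]
contact_force: [0.2, -0.7, -0.7]
opening: 0.737
[652.56357104 -23.3504693  157.49059327] [-3.13878849  0.00409654  1.08378437]
[  8.2  13.1 157.5]
```

View pics/w4.png

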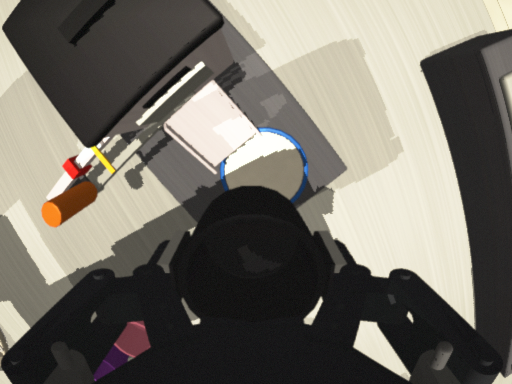

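View pics/s4.png

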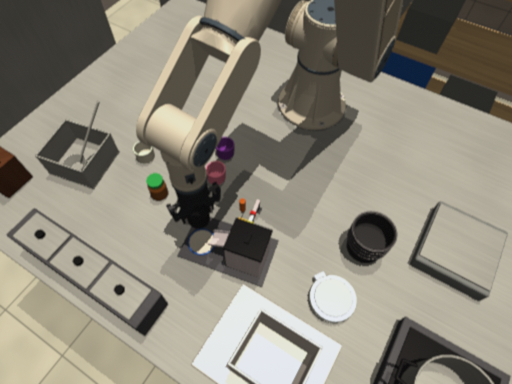

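The wrist view shows the upper arc of the blue ring (right edge x≈309, top y≈128), with the chute to its left and the grip at (68,205). I'll fit the ring centre from that arc.

Run:
```python
from h import *
from scipy.optimize import least_squares
st=r.sense();im=cv2.imread("pics/w4.png")
m=np.zeros(im.shape[:2],bool)
for A,b,c,k in blobs(im,(100,130,80),(125,255,255),(200,110,330,215)): m|=k
P=np.array([onto("wrist",u,v,10,st)[:2] for v,u in np.argwhere(m)])
f=lambda q:np.hypot(P[:,0]-q[0],P[:,1]-q[1])-39.5
s=least_squares(f,[668,-22],loss="soft_l1");print(len(P),s.x,np.abs(f(s.x)).mean())
c=s.x;yaw=st["tcp_rot"][2]
for g in (c,[668,-22.2],(c+[668,-22.2])/2): print(tool(np.r_[g,0]-st["eef_pos"],yaw))
```

```text
491 [665.17445612 -18.39496255] 0.8628987763454687
[ 10.9   8.6 158. ]
[  8.9  12.8 158. ]
[  9.9  10.7 158. ]
```

```bash
python3 -m inch '[[0,6,7,10,0,0,0],[0,5,6,20,0,0,0],[0,0,0,20,0,0,0],[0,0,0,10,0,0,0],[0,0,0,0,0,0,0]]'
python3 - <<'E'
from h import *
st=r.sense()
cv2.imwrite("pics/w5.png",viewer.grab_frame("wrist")[:,:,::-1])
print(st["eef_pos"],tool(np.array([667.3,-21.5,0])-st["eef_pos"],st["tcp_rot"][2]))
E
```

```text
clock: 5.75
eef_pos: [669.9, -23.8, 95.8]
tcp_rot: [-3.142, 0.003, 1.078]
contact_force: [-1.2, -0.4, -0.5]
opening: 0.732
[669.90715117 -23.82944252  95.78410075] [ 0.8 -3.4 95.8]
```

View pics/w5.png

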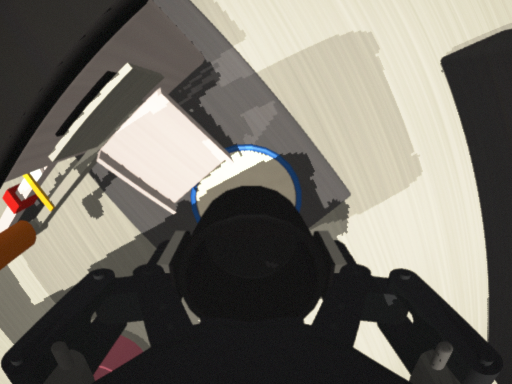

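```bash
cat > ring.py <<'E'
from h import *
from scipy.optimize import least_squares
import sys
st=r.sense();im=cv2.imread(sys.argv[1])
m=np.zeros(im.shape[:2],bool)
for A,b,c,k in blobs(im,(100,130,80),(125,255,255),(170,110,330,235)): m|=k
P=np.array([onto("wrist",u,v,10,st)[:2] for v,u in np.argwhere(m)])
f=lambda q:np.hypot(P[:,0]-q[0],P[:,1]-q[1])-39.5
s=least_squares(f,[668,-22],loss="soft_l1");print(len(P),s.x,np.abs(f(s.x)).mean())
print(tool(np.r_[s.x,0]-st["eef_pos"],st["tcp_rot"][2]))
E
python3 ring.py pics/w5.png
```

```text
704 [665.42245964 -17.94675089] 0.907101146896848
[ 3.  -6.9 96.5]
```

```bash
python3 -m inch '[[0,3.5,-4.5,12,0,0,0],[0,0,0,15,0,0,0],[0,0,0,12,0,0,0],[0,0,0,3,0,0,0],[0,0,0,0,0,0,0]]'
python3 - <<'E'
from h import *
st=r.sense()
cv2.imwrite("pics/w6.png",viewer.grab_frame("wrist")[:,:,::-1])
print(st["eef_pos"],tool(np.array([667.3,-21.5,0])-st["eef_pos"],st["tcp_rot"][2]))
E
python3 ring.py pics/w6.png
```

```text
clock: 6.3
eef_pos: [668.6, -18.4, 52.6]
tcp_rot: [3.139, 0.002, 1.078]
contact_force: [-0.2, -0.5, -0.7]
opening: 0.735
[668.56905455 -18.37194725  52.59732254] [-3.4  0.4 52.6]
908 [665.04642238 -17.78819402] 0.9531349907762666
[-1.1 -3.4 52.8]
```

View pics/w6.png

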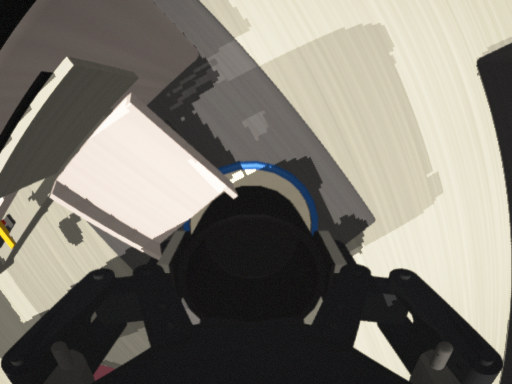

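The ring sits symmetrically around the pot, with an estimated offset under 2 mm by either camera. I'll lower the pot to the floor.

```bash
python3 -m inch '[[0,0,-0.5,5,0,0,0],[0,0,0,4,0,0,0],[0,0,0,2,0,0,0],[0,0,0,0,0,0,0]]'
```

```text
clock: 6.75
eef_pos: [671.0, -20.3, 45.2]
tcp_rot: [3.132, 0.001, 1.079]
contact_force: [-0.2, 0.4, -0.9]
opening: 0.731
```

```bash
python3 -m inch '[[0,-1,-1.5,2,0,0,0],[0,0,0,2,0,0,0],[0,0,0,0,0,0,0]]'
python3 - <<'E'
from h import *
st=r.sense()
cv2.imwrite("pics/w7.png",viewer.grab_frame("wrist")[:,:,::-1])
print(st["eef_pos"],st["contact_force"],tool(np.array([667.3,-21.5,0])-st["eef_pos"],st["tcp_rot"][2]))
E
python3 ring.py pics/w7.png
```

```text
clock: 7.05
eef_pos: [671.0, -21.3, 42.8]
tcp_rot: [3.128, -0.0, 1.079]
contact_force: [-0.5, -1.3, -2.1]
opening: 0.732
[670.96732016 -21.27027204  42.81603752] [-0.52737908 -1.29410056 -2.10265043] [-1.9 -3.1 42.8]
1009 [664.99161298 -17.72142486] 0.9615111355552529
[ 0.3 -6.9 42.8]
```

View pics/w7.png

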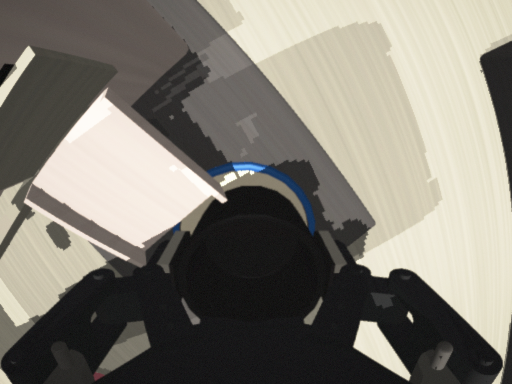

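```bash
python3 -m inch '[[0,0.5,-3.5,-1,0.7,0,0],[0,0,0,0,0,0,0],[0,0,0,0,0,0,0]]'
python3 - <<'E'
from h import *
st=r.sense()
cv2.imwrite("pics/w8.png",viewer.grab_frame("wrist")[:,:,::-1])
print(st["eef_pos"],st["contact_force"],st["tcp_rot"],tool(np.array([667.3,-21.5,0])-st["eef_pos"],st["tcp_rot"][2]))
E
python3 ring.py pics/w8.png
```

```text
clock: 7.4
eef_pos: [666.8, -19.2, 43.1]
tcp_rot: [-3.14, 0.001, 1.079]
contact_force: [-0.6, -2.7, -0.6]
opening: 0.728
[666.84259122 -19.15175973  43.11621048] [-0.57312599 -2.6851727  -0.58078298] [-3.13992384e+00  1.08702338e-03  1.07943651e+00] [-1.9  1.5 43.1]
972 [665.02286677 -17.71803256] 0.973174141329797
[ 0.4 -2.2 43.1]
```

```bash
python3 -m inch '[[0,0.5,0,2.5,0,0,0],[0,0,0,0,0,0,0],[0,0,0,0,0,0,0]]'; python3 -m inch '[[0,0,0,1.5,0,0,0],[0,0,0,0,0,0,0]]'
python3 - <<'E'
from h import *
st=r.sense()
cv2.imwrite("pics/w9.png",viewer.grab_frame("wrist")[:,:,::-1])
print(st["eef_pos"],st["contact_force"],st["tcp_rot"],tool(np.array([667.3,-21.5,0])-st["eef_pos"],st["tcp_rot"][2]))
E
python3 ring.py pics/w9.png
```

```text
clock: 7.75
eef_pos: [666.7, -19.3, 41.8]
tcp_rot: [-3.139, 0.002, 1.08]
contact_force: [-1.3, -1.7, 2.6]
opening: 0.727
clock: 7.95
eef_pos: [666.6, -19.6, 41.2]
tcp_rot: [-3.139, 0.003, 1.081]
contact_force: [-2.6, -2.4, 0.5]
opening: 0.73
[666.61765831 -19.59418159  41.23260368] [-2.63188184 -2.35803366  0.5339344 ] [-3.13940643e+00  2.86041475e-03  1.08059787e+00] [-1.4  1.5 41.2]
980 [665.06619852 -17.68303463] 0.9639240133910469
[ 0.9 -2.3 41.3]
```

View pics/w9.png

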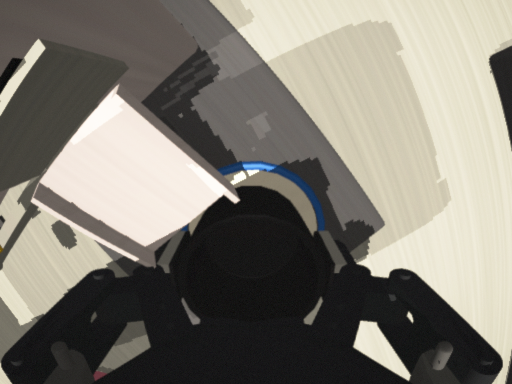

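The foot is inside the ring and about 0.4 mm off the floor, so I release it and back straight up.

```bash
python3 -m inch '[[0,0,0,0.5,0,0,0],[0.85,0,0,0,0,0,0],[0.95,0,0,0,0,0,0],[1,0,0,0,0,0,0],[1,0,0,-1,0,0,0]]'; python3 -m inch '[[1,0,0,-10,0,0,0],[1,0,0,-20,0,0,0],[1,0,0,-35,0,0,0],[1,0,0,-40,0,0,0],[1,0,0,-35,0,0,0],[1,0,0,0,0,0,0]]'
python3 - <<'E'
from h import *
st=r.sense()
cv2.imwrite("pics/w10.png",viewer.grab_frame("wrist")[:,:,::-1])
print(st["eef_pos"],st["tcp_rot"])
E
python3 ring.py pics/w10.png
```

```text
clock: 8.5
eef_pos: [667.9, -18.3, 41.9]
tcp_rot: [-3.141, 0.0, 1.08]
contact_force: [-0.4, 0.4, 0.1]
opening: 1.002
clock: 9.1
eef_pos: [667.9, -17.7, 189.0]
tcp_rot: [-3.14, 0.0, 1.08]
contact_force: [0.4, 0.1, 0.2]
opening: 1.001
[667.93316044 -17.7129068  189.03919727] [-3.13995062e+00  1.84720305e-04  1.07999207e+00]
325 [663.63191914 -17.44826389] 0.8585672256845975
[ -1.3  -2.9 186.8]
```

View pics/w10.png

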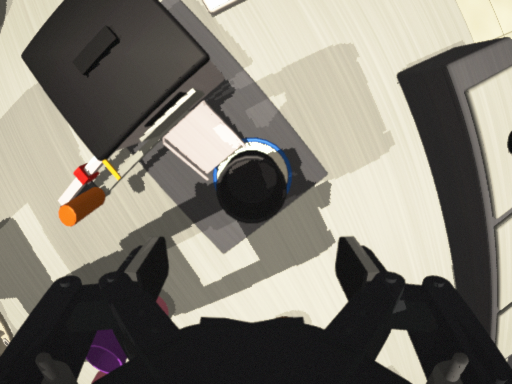

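The pot stands upright in the ring, centred at (252,187) in the image. The shutter is still shut, with the yellow pointer at (112,170) and the red clip at (82,174). Next I turn the tool so the jaws close along the pull direction, which is tool yaw about 101°.

```bash
python3 -m inch '[[0.7,-20,-20,-5,0,0,-7.8],[0.7,-20,-20,-5,0,0,-7.8],[0.6,-10,-20,0,0,0,-7.8],[0.6,0,-20,0,0,0,-7.8],[0.6,0,-20,0,0,0,-7.8],[0.6,0,0,0,0,0,0]]' 80
python3 - <<'E'
from h import *
st=r.sense()
cv2.imwrite("pics/w11.png",viewer.grab_frame("wrist")[:,:,::-1])
print(st["eef_pos"],st["tcp_rot"])
im=cv2.imread("pics/w11.png")
for A,b,c,k in blobs(im,(5,150,100),(17,255,255),(0,0,512,250)): print(A,b,c)
print(tool(np.array([546,45,112])-st["eef_pos"],st["tcp_rot"][2]))
E
```

```text
clock: 9.75
eef_pos: [545.2, -43.5, 193.3]
tcp_rot: [-3.131, -0.004, 1.787]
contact_force: [-0.1, 0.1, 0.8]
opening: 0.601
[545.15918644 -43.49561021 193.25632049] [-3.13136617 -0.00385268  1.78741206]
181 (np.int32(271), np.int32(66), np.int32(30), np.int32(29)) [284.2  83. ]
[86.2 19.8 81.3]
```

View pics/w11.png

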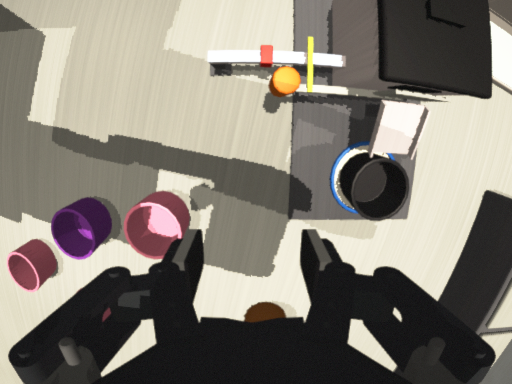

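The wrist view shows the grip top at (286,80), the pointer along x≈310 and the red clip at (266,56). The pot is in the ring at (372,183).

Run:
```python
from h import *
st=r.sense()
A=onto("wrist",209,55,64,st);B=onto("wrist",344,61,64,st);print("bar",np.degrees(np.arctan2(*(B-A)[1::-1])))
g=onto("wrist",286,80,132,st);print("grip",g)
pt=onto("wrist",310.5,56,72,st);cl=onto("wrist",266.5,55,66.5,st)
print(pt,cl)
a=np.radians(10.9);print("needed",np.dot(cl-pt,[-np.cos(a),-np.sin(a),0]),"grip->pointer x",np.dot(pt-g,[np.cos(a),np.sin(a),0]))
print(tool(g-st["eef_pos"],st["tcp_rot"][2]))
im=cv2.imread("pics/w11.png")
for n,lo,hi in(("y",(24,120,80),(36,255,255)),("r",(0,170,90),(4,255,255)),("r2",(172,170,90),(180,255,255))):
  for A,b,c,k in blobs(im,lo,hi,(190,20,350,110)): print(n,A,[int(v) for v in b],c)
```

```text
bar 10.854765567080717
grip [546.50266537  47.89360186 132.        ]
[566.76145971  79.75505854  72.        ] [531.75125862  72.78624906  66.5       ]
needed 35.69634210777465 grip->pointer x 25.91815588020033
[89.3 19.  61.5]
y 292 [307, 37, 7, 55] [309.7  64.9]
y 171 [275, 69, 17, 14] [283.5  76.1]
r 50 [261, 62, 11, 5] [265.7  63.9]
```

Axis, grip and pointer checks agree with the given sizes (grip to pointer 25.9 mm against 25). The pull needed is about 35.5 mm. I'll move over the grip.

```bash
python3 -m inch '[[0.6,30,7,0,-0.5,0,0.8],[0.6,40,9,0,0,0,0],[0.6,16,3,0,0,0,0],[0.6,0,0,0,0,0,0]]'
python3 - <<'E'
from h import *
st=r.sense()
cv2.imwrite("pics/w12.png",viewer.grab_frame("wrist")[:,:,::-1])
print(st["eef_pos"],st["tcp_rot"],tool(np.array([546.2,46,112])-st["eef_pos"],st["tcp_rot"][2]))
E
```

```text
clock: 10.2
eef_pos: [552.0, 47.2, 192.6]
tcp_rot: [3.139, -0.003, 1.751]
contact_force: [-0.1, -0.4, 0.3]
opening: 0.6
[552.01835158  47.21671729 192.63410864] [ 3.13941948 -0.00329357  1.75120213] [-0.2 -5.9 80.6]
```

View pics/w12.png

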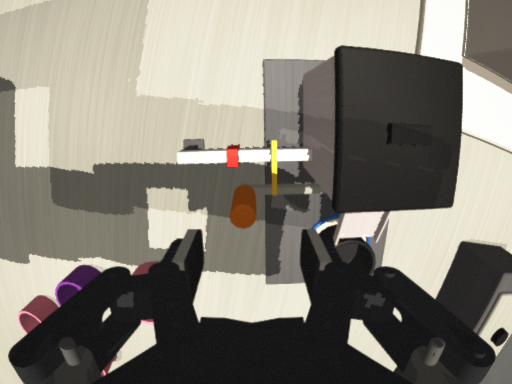

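```bash
python3 -m inch '[[0.6,0,-6,20,0,0,0],[0.6,0,0,25,0,0,0],[0.6,0,0,20,0,0,0],[0.6,0,0,10,0,0,0],[0.6,0,0,0,0,0,0]]'
python3 - <<'E'
from h import *
st=r.sense()
cv2.imwrite("pics/w13.png",viewer.grab_frame("wrist")[:,:,::-1])
print(st["eef_pos"],st["tcp_rot"],tool(np.array([546.2,46,112])-st["eef_pos"],st["tcp_rot"][2]))
E
```

```text
clock: 10.75
eef_pos: [550.3, 42.7, 115.5]
tcp_rot: [3.136, -0.002, 1.742]
contact_force: [-2.2, 1.6, 5.0]
opening: 0.603
[550.29866549  42.69938453 115.51381605] [ 3.13565280e+00 -1.68620387e-03  1.74190037e+00] [ 4.  -3.5  3.5]
```

View pics/w13.png

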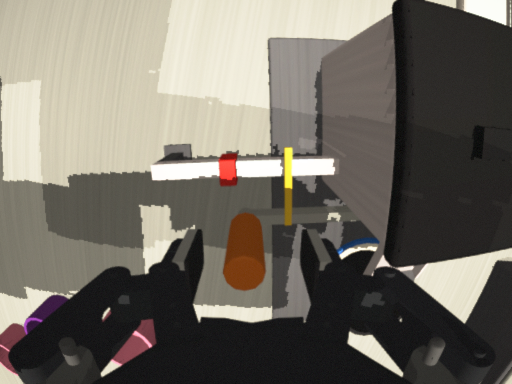

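Run:
```python
from h import *
st=r.sense();print(st["contact_force"],st["wrist_torque"])
g=onto("wrist",245,269,132,st);print(g,tool(g-st["eef_pos"],st["tcp_rot"][2]))
```

```text
[-0.77373974  0.98950437  0.34113241] [ 0.02841557 -0.03469764 -0.01580409]
[544.73561339  49.72068331 132.        ] [  7.9  -4.3 -16.1]
```

```bash
python3 -m inch '[[0.6,5,-4,3,0,0,0],[0.5,0,0,0,0,0,0],[0.2,0,0,0,0,0,0],[0,0,0,0,0,0,0],[0,0,0,0,0,0,0],[0,0,0,0,0,0,0],[0,0,0,0,0,0,0]]' 80
python3 - <<'E'
from h import *
st=r.sense()
cv2.imwrite("pics/w14.png",viewer.grab_frame("wrist")[:,:,::-1])
print(st["eef_pos"],st["tcp_rot"],st["contact_force"])
E
```

```text
clock: 11.5
eef_pos: [546.4, 45.8, 115.1]
tcp_rot: [3.135, -0.001, 1.739]
contact_force: [-0.4, -0.2, -0.7]
opening: 0.191
[546.38446675  45.81044146 115.09634164] [ 3.13461593e+00 -1.13183208e-03  1.73894007e+00] [-0.41273777 -0.21216546 -0.68010088]
```

View pics/w14.png

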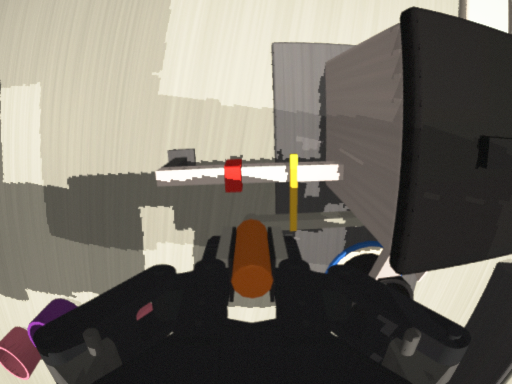

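Gripped at opening 0.19 (16 mm), with the shutter still shut. Now I pull along tool -y.

```bash
python3 -m inch '[[0,-0.1,-6,0,0,0,0],[0,-0.1,-7,0,0,0,0],[0,-0.1,-7,0,0,0,0],[0,-0.1,-7,0,0,0,0],[0,-0.1,-4,0,0,0,0],[0,0,0,0,0,0,0]]'
python3 - <<'E'
from h import *
st=r.sense()
cv2.imwrite("pics/w15.png",viewer.grab_frame("wrist")[:,:,::-1])
d=st["eef_pos"]-[546.4,45.8,115.1];print(st["eef_pos"],st["tcp_rot"],st["contact_force"],tool(d,1.739))
E
```

```text
clock: 12.15
eef_pos: [519.5, 40.3, 115.2]
tcp_rot: [3.123, -0.0, 1.739]
contact_force: [6.6, 2.1, -8.2]
opening: 0.188
[519.52484089  40.31569948 115.16121036] [ 3.12319729e+00 -2.02671397e-04  1.73890163e+00] [ 6.64441333  2.08824938 -8.18701115] [ -0.9 -27.4  -0.1]
```

View pics/w15.png

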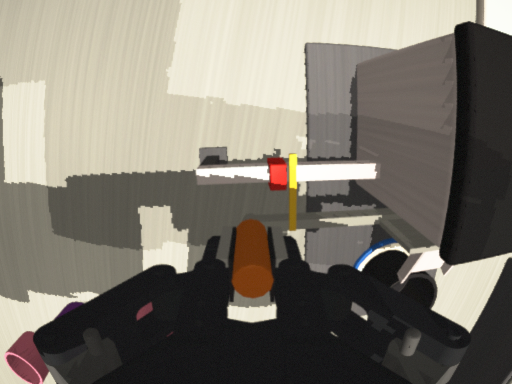

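The pointer is at x≈293 and the clip at x≈278. Scaled by the travel so far, about 8.5 mm remains.

```bash
python3 -m inch '[[0,0,-5,0,0.4,0,0],[0,0,-3.5,0,0.2,0,0],[0,0,0,0,0,0,0],[0,0,0,0,0,0,0]]'
python3 - <<'E'
from h import *
st=r.sense()
im=viewer.grab_frame("wrist")[:,:,::-1];cv2.imwrite("pics/w16.png",im)
cv2.imwrite("pics/w16c.png",cv2.resize(im[120:250,200:360],None,fx=4,fy=4))
d=st["eef_pos"]-[546.4,45.8,115.1];print(st["eef_pos"],st["tcp_rot"],st["contact_force"],tool(d,1.739))
E
```

```text
clock: 12.6
eef_pos: [514.5, 39.3, 115.1]
tcp_rot: [3.125, 0.0, 1.739]
contact_force: [6.4, 1.5, -6.1]
opening: 0.189
[514.54010439  39.27472569 115.13522585] [3.12510753e+00 2.00948751e-04 1.73856969e+00] [ 6.37265592  1.53900295 -6.05008489] [ -1.1 -32.5  -0. ]
```

View pics/w16c.png

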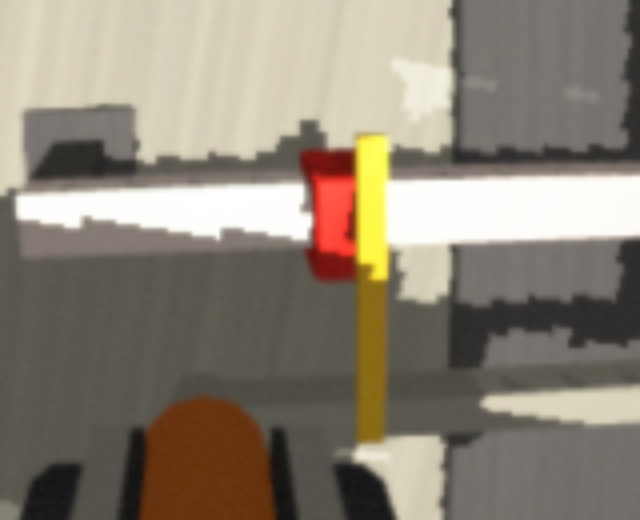

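The pointer (crop x 372) overlaps the clip's near edge. The clip's centre is at about x 337, so roughly 4.5 mm remains.

```bash
python3 -m inch '[[0,0,-4,0,0.2,0,0],[0,0,-2.5,0,0,0,0],[0,0,-1,0,0,0,0],[0,0,0,0,0,0,0]]'
python3 - <<'E'
from h import *
st=r.sense()
im=viewer.grab_frame("wrist")[:,:,::-1];cv2.imwrite("pics/w17.png",im)
cv2.imwrite("pics/w17c.png",cv2.resize(im[120:250,200:360],None,fx=4,fy=4))
d=st["eef_pos"]-[546.4,45.8,115.1];print(st["eef_pos"],st["tcp_rot"],st["contact_force"],tool(d,1.739))
E
```

```text
clock: 13.05
eef_pos: [510.6, 38.4, 115.1]
tcp_rot: [3.12, 0.001, 1.738]
contact_force: [6.6, 2.5, -5.9]
opening: 0.187
[510.56297457  38.44630208 115.1414474 ] [3.12024634e+00 5.93974725e-04 1.73838449e+00] [ 6.62257682  2.52839264 -5.85926487] [ -1.3 -36.6  -0. ]
```

View pics/w17c.png

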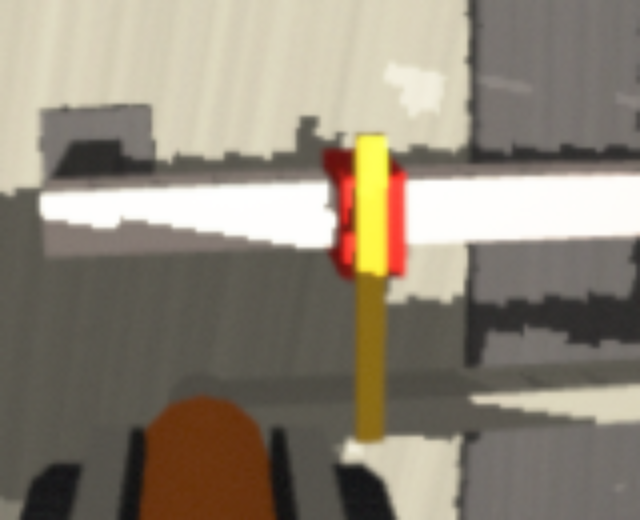

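The pointer is now over the clip within about 1 mm (pointer x 371, clip 338–408). I'll make final checks with the other cameras while holding.

Run:
```python
from h import *
t=viewer.grab_frame("top")[:,:,::-1];s=viewer.grab_frame("scene")[:,:,::-1];w=viewer.grab_frame("wrist")[:,:,::-1]
a=cv2.resize(t[90:290,170:430],None,fx=1.5,fy=1.5);b=cv2.resize(s[120:290,120:290],(300,300))
c=np.hstack([a,b]);cv2.imwrite("pics/f1.png",np.vstack([c,cv2.resize(w[100:300,:],(c.shape[1],270))]))
st=r.sense();print(st["clock"],st["eef_pos"],st["opening"],st["contact_force"])
for n,lo,hi in(("y",(24,120,80),(36,255,255)),("r",(0,170,90),(4,255,255))):
  for A,bx,ce,k in blobs(np.ascontiguousarray(w),lo,hi,(240,140,340,200)): print(n,A,[int(v) for v in bx],ce)
```

```text
13.25 [510.66076759  38.50681537 115.15319436] 0.18528043767549568 [ 6.74775143  2.71920405 -5.69933853]
y 240 [289, 154, 8, 35] [292.3 169.8]
r 125 [281, 158, 7, 31] [285.1 171.8]
r 72 [298, 161, 3, 28] [298.8 174.8]
```

View pics/f1.png

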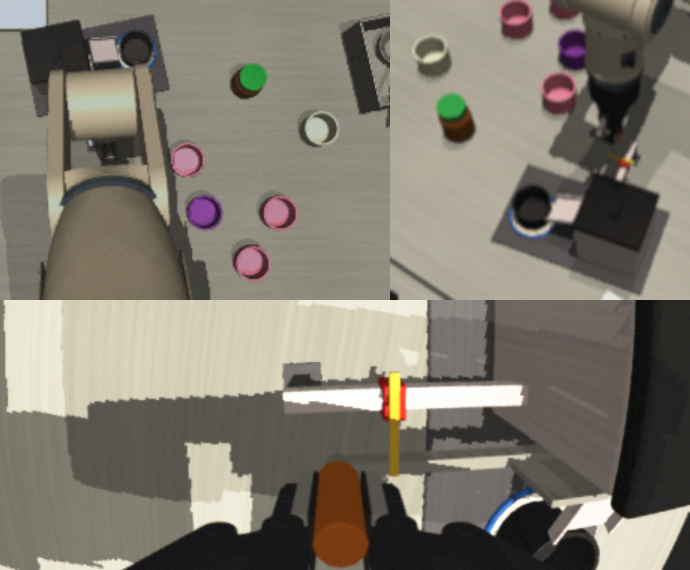

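All three views agree. The pot is upright in the ring, the jar and the pink, purple and white pots are where they were, and the pointer is over the clip with no drift. I'm handing in.

```bash
python3 -c "
from rig import order
print(order.sign_off())"
```

```text
the job is handed in; nothing more can be done
None
```

The job is done and handed in at about 13.3 s. I stood the dark grey pot upright in the blue ring and released it. Only then did I pull the orange grip out about 36 mm, and the gripper was still holding it when I signed off.

**Last checks:**
- **Pot:** it is upright inside the ring in the top, scene and wrist pictures.
- **Pointer:** it is over the red clip, within about 1 mm of its middle. It did not drift over 0.2 s of holding.
- **Grip:** opening was 0.185 and the pull on the tool about 7 N, with about 6 N vertical load.
- **Other things:** the white pot, jar, and pink and purple pots look unmoved. The last picture left out the bowl and lid stacks, but the arm never worked near them.

**Disagreements:**
- **Wrist and top cameras:** they differed by about 4 mm on the pot and ring positions, so I used values between the two and watched the ring gap while lowering the pot.
- **Pot drift:** while being lowered, the pot drifted 3–4 mm sideways. I corrected that before releasing it.

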